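# Box up the iced cupcakes

### The job

Four single-cake orders are waiting to be boxed: take the four iced cupcakes with the piped swirl off the cooling rack and stand each one gently, upright and one to a box, fully down in the round cut-out of a card box base of its own size, the two large ones in the large boxes and the two small ones in the small boxes. Do not drop a cupcake or tip it over, and leave the two plain domed muffins standing on the rack where they are.

Things in the scene. Friction and masses are not known exactly. Their poses are not given: they have to be found in the camera images.
- cupcake_large_a: Large iced cupcake (one of two alike): round paper case 60 mm wide at the top (straight upper half), 48 at the foot, 54 high; piped icing swirl, narrower, peak 92 mm up. Origin: centre of underside, z up. Starts on a rack, top at 18 mm, with 6 cakes in 2 rows of 3, 90-95 mm apart. 85 g. Grasp the case top; keep fingertips over 23 mm above the underside to clear the box.
- cupcake_large_b: Large iced cupcake (one of two alike): round paper case 60 mm wide at the top (straight upper half), 48 at the foot, 54 high; piped icing swirl, narrower, peak 92 mm up. Origin: centre of underside, z up. Starts on a rack, top at 18 mm, with 6 cakes in 2 rows of 3, 90-95 mm apart. 85 g. Grasp the case top; keep fingertips over 23 mm above the underside to clear the box.
- cupcake_small_a: Small iced cupcake (one of two alike): round paper case 43 mm wide at the top (straight upper half), 33 at the foot, 38 high; piped icing swirl, narrower, peak 68 mm up. Origin: centre of underside, z up. Starts on a rack, top at 18 mm, with 6 cakes in 2 rows of 3, 90-95 mm apart. 35 g. Grasp the case top; keep fingertips over 17 mm above the underside to clear the box.
- cupcake_small_b: Small iced cupcake (one of two alike): round paper case 43 mm wide at the top (straight upper half), 33 at the foot, 38 high; piped icing swirl, narrower, peak 68 mm up. Origin: centre of underside, z up. Starts on a rack, top at 18 mm, with 6 cakes in 2 rows of 3, 90-95 mm apart. 35 g. Grasp the case top; keep fingertips over 17 mm above the underside to clear the box.
- box_large_a: Large single-cake box base (one of two alike) of brown card, 98 x 98 mm, 22 mm high, fixed on the counter: its flat top has one round cut-out of 67 mm in the middle, over a floor 3 mm thick, on which a large cupcake stands. Origin: centre of the underside, below the cut-out; z up, x and y along the sides.
- box_large_b: Large single-cake box base (one of two alike) of brown card, 98 x 98 mm, 22 mm high, fixed on the counter: its flat top has one round cut-out of 67 mm in the middle, over a floor 3 mm thick, on which a large cupcake stands. Origin: centre of the underside, below the cut-out; z up, x and y along the sides.
- box_small_a: Small single-cake box base (one of two alike) of brown card, 76 x 76 mm, 16 mm high, fixed on the counter: its flat top has one round cut-out of 50 mm in the middle, over a floor 3 mm thick, on which a small cupcake stands; a large one does not enter. Origin: centre of the underside, below the cut-out; z up, x and y along the sides.
- box_small_b: Small single-cake box base (one of two alike) of brown card, 76 x 76 mm, 16 mm high, fixed on the counter: its flat top has one round cut-out of 50 mm in the middle, over a floor 3 mm thick, on which a small cupcake stands; a large one does not enter. Origin: centre of the underside, below the cut-out; z up, x and y along the sides.
- muffin_large: Plain large muffin, not to be moved: the same large paper case (60 mm wide, 54 mm high) with a smooth rounded brown dome 66 mm wide, 78 mm high in all, no icing. Origin: centre of the underside. It stands on the rack among the cupcakes.
- muffin_small: Plain small muffin, not to be moved: the same small paper case (43 mm wide, 38 mm high) with a smooth rounded brown dome 49 mm wide, 56 mm high in all, no icing. Origin: centre of the underside. It stands on the rack among the cupcakes.
Things that resemble listed ones, but are neither listed nor needed, are in the scene too. What is shaped like the cupcake_small_b but red or yellow is not meant. Leave any red look-alike of the cupcake_small_a alone.

How it is judged:
By the outcome, as a careful person would: the job done as asked, in the order asked, and still so for the second after the job is handed in, with the robot touching nothing.
It also fails if it takes over 115 s, if anything falls off the work surface, if the arm or the gripper's body presses on something with over 40 N, if the wrist force passes 120 N, or if a joint passes its speed limit or range.

### The arm

A 7-joint arm with a two-finger parallel gripper is mounted at the origin on the work surface; the furniture and walls round the work are solid. World frame = base frame: x ahead of the robot, y to its left, z up, the work surface at z = 0. Lengths are in m, angles in rad, forces in N, time in s.
With the tool pointing down it reaches from about 0.4 to 0.875 m from the base axis. Payload 19.3 kg.
Tool frame: the origin (TCP) lies at the very end of the fingers, on their centre line; the grasp point (between the pads) lies 19 mm behind it; z points along the fingers, y is the direction in which the jaws open and shut (so a half turn about z gives the same grasp; the last joint's range is limited). The gripper opens to 85 mm and grips with 20 to 120 N. Pads are 22 mm wide; open, the fingers measure 114 mm over their backs; the gripper's body (76 mm by 85 mm) begins 54 mm behind the grasp point. The pads swing forward as they close: fully open they stand 13 mm farther back than shut.
Start: joints at [-1.318, 0.521, -0.036, 1.599, 0.021, 1.021, -0.113], TCP at [0.198, 0.593, 0.231] pointing down, gripper open.
Joint ranges: [-2.91, 2.91], [-0.3, 2.13], [-1.5, 1.42], [0.17, 2.43], [-1.26, 4.41], [0.16, 1.93], [-2.52, 2.52]. Speed limits (rad/s): [1.89, 1.89, 2.39, 2.39, 3.01, 3.01, 3.01].

### API

Orientations are given as [roll, pitch, yaw] about the fixed x, y, z axes, in that order (R = Rz(yaw) Ry(pitch) Rx(roll)).
In Python, from workcell import bot, grab_frame, calibration, workorder gives the robot as it stands.
- The arm moves only by the tool move_arm, never from a script. Its arguments are lists of equal length, an entry for each row: "jaw": the closure in counts, from 0 (fully open) to 255 (shut); "dp": the shift along the tool's x, y, z in units of 800 mm (1.0 is 800 mm), a list of three; "rotation": the turn, a rotation vector about the tool's x, y, z in units of pi rad (1.0 is pi rad), a list of three. In form: {"jaw": [jaw, ...], "dp": [[dx, dy, dz], ...], "rotation": [[rx, ry, rz], ...]}. A call has 1 to 10 rows; each row shifts and turns the commanded pose from where the row before left it, along the tool's axes as they then stand; what a row does not reach is not made up. A row lasts 1/8 s, in which the tool goes at most 62.5 mm and 10.7 degrees, less where a joint would pass 70% of its speed; a pose out of reach is approached as far as the arm can. A call with a number of a shift or a turn outside -1 to 1 is refused whole. A call with a gripper value outside its range is refused whole. The fingers move at their own pace and stop on an object; "squeeze" is the grip in N (left out, the last holds). Time passes only in rows, so rows that do not move let the fingers close. It gives the time, the measured TCP pose, the force and the opening at its end, in the units of the state.
- bot.observe(): the state, without advancing time (a new reading comes with each control period).
- grab_frame(name): name is "scene" or "top" or "wrist"; returns the picture (420x560x3 uint8, blue, green, red); there is no depth.
- calibration(name): a dict with "camera_matrix" (3x3 intrinsics, pixels), "T" (4x4, takes a point from camera to world coordinates). Camera axes: x right, y down, z forward; pixel columns grow to the right and rows downward; lengths in m; the calibration is good to about 2 mm. A picture is of the moment at which its call begins: read the wrist's pose just before it. calibration takes no time and is no camera call; for the wrist camera it gives the pose at the moment of the call.
- workorder.job_done(): hands the job in, once; it reports no verdict.
The state is a dict: "clock": time; "qpos": joint angles; "qd": joint speeds; "joint_efforts": joint torques, N m; "position": TCP position; "tool_rot": TCP orientation; "force": force on the tool from outside, world axes, zero at the start; "moment": the same for the moment, N m; "grip_width": finger opening in m.
Only numpy, scipy, OpenCV 4.12 (cv2) and the standard library are available. Lean on these libraries where they do the work, as an engineer would, in place of code of your own. Each camera call takes 0.05 s, during which the arm holds its last target. There are 200 camera calls.

## Working session

There is one attempt and no reset: what is moved stays moved. The work goes in short steps, Python scripts to look and compute and a tool call to move; the robot and the scene stay as the last step left them, time stands still between calls to the robot, and variables do not carry over. Pictures are saved under pics/ and viewed, about 12 in all and at most 16, crops included, and the job is handed in when it is done.

Besides the shell and the picture viewer there is one more tool, called after "Call:" as name(argument=value, ...), one argument or row to a line, values as JSON. move_arm: Moves the arm, as the interface text tells. Shifts and turns lie within -1 to 1; 1 stands for 800 mm of shift or pi rad of turn. Its arguments: {"type":"object","properties":{"jaw":{"type":"array","items":{"type":"number"}},"dp":{"type":"array","items":{"type":"array","items":{"type":"number","minimum":-1,"maximum":1}}},"rotation":{"type":"array","items":{"type":"array","items":{"type":"number","minimum":-1,"maximum":1}}},"squeeze":{"type":"number"}},"required":["jaw","dp","rotation"]}

```bash
ls; mkdir -p pics; python3 - <<'E'
from workcell import bot, grab_frame, calibration
import cv2
s=bot.observe();print(s)
for n in("scene","top"):
    im=grab_frame(n);cv2.imwrite(f"pics/{n}0.png",im);c=calibration(n);print(c)
E
```

```text
pics
{'clock': 0.0, 'qpos': array([-1.31816008,  0.52200113, -0.0363139 ,  1.60000482,  0.02118239,
        1.02107734, -0.11282899]), 'qd': array([-1.71126757e-05, -1.45730228e-03,  3.84743943e-04, -1.29041980e-03,
        6.48906764e-04, -8.88992123e-04,  1.13739132e-03]), 'joint_efforts': array([ 6.08799946e-04, -9.27097034e+01,  1.98023580e+00, -3.69919503e+01,
        1.78528775e-02,  8.21766676e-03, -4.49898678e-07]), 'position': array([0.19821829, 0.59238598, 0.23073504]), 'tool_rot': array([-3.14048854e+00,  7.00636416e-05,  2.81869651e+00]), 'force': array([ 0.03563028, -0.66460746, -0.68077482]), 'moment': array([-0.06220425,  0.04257898,  0.02700793]), 'grip_width': 0.08549912841060751}
{'camera_matrix': array([[446.28448247,   0.        , 280.14991284],
       [  0.        , 446.28448247, 206.69731808],
       [  0.        ,   0.        ,   1.        ]]), 'T': array([[ 0.8815755 , -0.24333778,  0.40448902,  0.06258225],
       [-0.47168373, -0.42067754,  0.7749483 , -0.83222566],
       [-0.01841475, -0.87396632, -0.48563748,  0.64306783],
       [ 0.        ,  0.        ,  0.        ,  1.        ]])}
{'camera_matrix': array([[488.89178616,   0.        , 280.36268321],
       [  0.        , 488.89178616, 208.30094084],
       [  0.        ,   0.        ,   1.        ]]), 'T': array([[ 0.00672421, -0.9985798 ,  0.05285043,  0.47822397],
       [-0.99974634, -0.00784933, -0.02111024,  0.10634692],
       [ 0.0214951 , -0.05269507, -0.99837928,  1.21276317],
       [ 0.        ,  0.        ,  0.        ,  1.        ]])}
```

View pics/scene0.png

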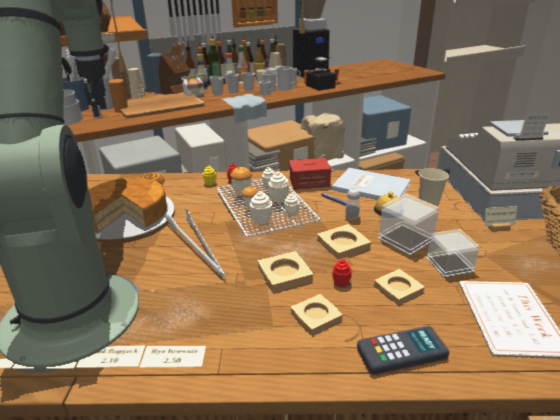

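View pics/top0.png

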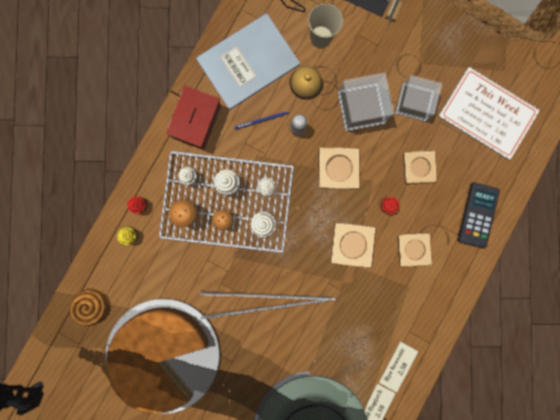

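The top view shows the rack at (228,200) and two rows of cakes: (188,176), (227,182) and (266,186) iced, (183,213) and (222,219) brown, (262,224) iced. The large boxes are at (340,168) and (353,245), the small ones at (420,167) and (415,250). Red and yellow look-alikes stand at (137,205), (390,205) and (127,236). I'll enlarge the rack and the boxes to confirm.

```bash
python3 - <<'E'
import cv2
im=cv2.imread("pics/top0.png")
cv2.imwrite("pics/rack.png",cv2.resize(im[145:255,150:300],None,fx=5,fy=5,interpolation=cv2.INTER_CUBIC))
cv2.imwrite("pics/boxes.png",cv2.resize(im[140:275,310:450],None,fx=4,fy=4,interpolation=cv2.INTER_CUBIC))
E
```

```text
(no output)
```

View pics/rack.png

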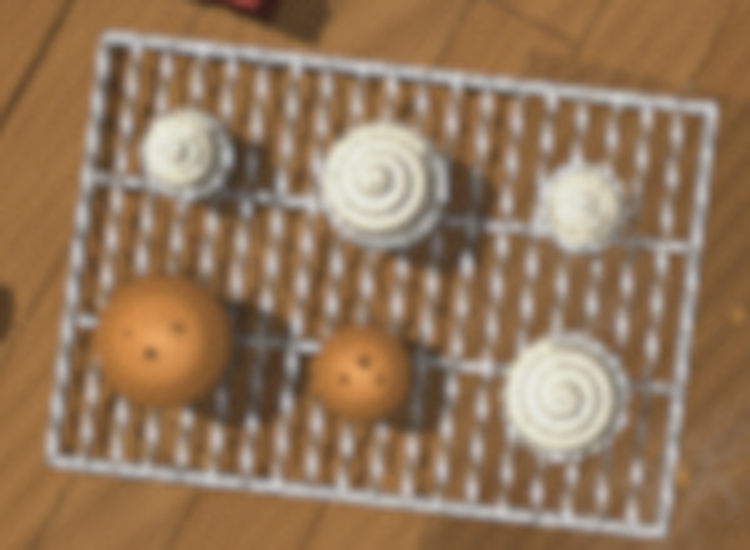

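View pics/boxes.png

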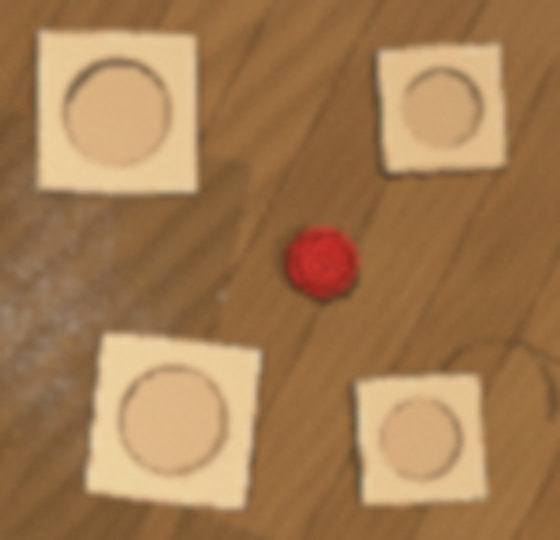

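```bash
cat > h.py <<'E'
import numpy as np
from workcell import bot, grab_frame, calibration
def px2w(uv,z,c):
    K=c["camera_matrix"];T=c["T"]
    d=T[:3,:3]@np.linalg.solve(K,[uv[0],uv[1],1.]);o=T[:3,3]
    return o+d*(z-o[2])/d[2]
E
python3 - <<'E'
from h import *
c=calibration("top")
def r(p):return np.array([150+(p[0]+.5)/5-.5,145+(p[1]+.5)/5-.5])
def b(p):return np.array([310+(p[0]+.5)/4-.5,140+(p[1]+.5)/4-.5])
for n,p,z,q,zq in [("S1",(190,155),.056,(182,150),.086),("L1",(384,186),.072,(378,178),.11),("S2",(583,207),.056,(585,205),.086),("L2",(566,397),.072,(563,397),.11)]:
    print(n,px2w(r(p),z,c).round(4),px2w(r(q),zq,c).round(4))
for n,p,z in [("ML",(163,341),.085),("MS",(361,373),.065)]: print(n,px2w(r(p),z,c).round(4))
for n,p,z in [("BL1",(118,112.5),.022),("BL2",(174,420),.022),("BS1",(442.5,107),.016),("BS2",(421,438),.016),("red",(322,262),.04)]:
    w=px2w(b(p),z,c);print(n,w.round(4),np.hypot(w[0],w[1]).round(3))
for p in [(105,38),(715,105),(662,530),(55,462)]:print(px2w(r(p),.018,c).round(3))
w=calibration("wrist");print(w["camera_matrix"],w["T"].round(3))
E
```

```text
S1 [0.6153 0.3022 0.056 ] [0.614  0.3008 0.086 ]
L1 [0.5997 0.2088 0.072 ] [0.5992 0.2082 0.11  ]
S2 [0.5922 0.1159 0.056 ] [0.5902 0.1147 0.086 ]
L2 [0.5016 0.1229 0.072 ] [0.5008 0.1237 0.11  ]
ML [0.5258 0.3082 0.085 ]
MS [0.5123 0.2191 0.065 ]
BL1 [ 0.6422 -0.0626  0.022 ] 0.645
BL2 [ 0.454  -0.0968  0.022 ] 0.464
BS1 [ 0.6484 -0.265   0.016 ] 0.7
BS2 [ 0.4438 -0.25    0.016 ] 0.509
red [ 0.5501 -0.1836  0.04  ] 0.58
[0.677 0.351 0.018]
[0.647 0.052 0.018]
[0.438 0.076 0.018]
[0.469 0.371 0.018]
[[320.48312795   0.         281.77221374]
 [  0.         320.48312795 209.48781346]
 [  0.           0.           1.        ]] [[ 0.318  0.914  0.253  0.133]
 [ 0.948 -0.306 -0.085  0.614]
 [-0.001  0.267 -0.964  0.373]
 [ 0.     0.     0.     1.   ]]
```

Call:
move_arm(
  jaw=[0, 0, 0, 0, 0],
  dp=[
    [0, 0, 0],
    [0, 0, 0],
    [0, 0, 0],
    [0, 0, 0],
    [0, 0, 0],
  ],
  rotation=[
    [0, 0, 0.0465],
    [0, 0, 0.0465],
    [0, 0, 0.0465],
    [0, 0, 0.0465],
    [0, 0, 0],
  ],
)

```text
clock: 0.72
position: [0.198, 0.5926, 0.231]
tool_rot: [-3.141, 0.001, 2.235]
force: [-0.3, 0.7, -0.5]
grip_width: 0.0855
```

```bash
cat >> h.py <<'E'
from scipy.spatial.transform import Rotation as Ro
def plan(tgt):
    s=bot.observe();R=Ro.from_euler("xyz",s["tool_rot"])
    d=R.inv().apply(np.array(tgt)-s["position"])
    n=int(np.ceil(np.linalg.norm(d)/.06))
    print(s["clock"],s["position"].round(4),s["tool_rot"].round(4),"total",(d/.8).round(4),"rows",n,"each",(d/.8/n).round(4))
E
python3 -c "
from h import *
plan([.591,.115,.20])"
```

```text
0.725 [0.198  0.5926 0.231 ] [-3.1412e+00  6.0000e-04  2.2354e+00] total [-0.7729  0.0185  0.0392] rows 11 each [-0.0703  0.0017  0.0036]
```

Call:
move_arm(
  jaw=[0, 0, 0, 0, 0, 0, 0, 0, 0, 0],
  dp=[
    [-0.0703, 0.0017, 0.0036],
    [-0.0703, 0.0017, 0.0036],
    [-0.0703, 0.0017, 0.0036],
    [-0.0703, 0.0017, 0.0036],
    [-0.0703, 0.0017, 0.0036],
    [-0.0703, 0.0017, 0.0036],
    [-0.0703, 0.0017, 0.0036],
    [-0.0703, 0.0017, 0.0036],
    [-0.0703, 0.0017, 0.0036],
    [-0.0703, 0.0017, 0.0036],
  ],
  rotation=[
    [0, 0, 0],
    [0, 0, 0],
    [0, 0, 0],
    [0, 0, 0],
    [0, 0, 0],
    [0, 0, 0],
    [0, 0, 0],
    [0, 0, 0],
    [0, 0, 0],
    [0, 0, 0],
  ],
)

```text
clock: 1.98
position: [0.5563, 0.1566, 0.2024]
tool_rot: [3.142, -0.0, 2.239]
force: [-0.2, 1.6, -0.5]
grip_width: 0.0852
```

Call:
move_arm(
  jaw=[0, 0, 0],
  dp=[
    [-0.0703, 0.0017, 0.0036],
    [0, 0, 0],
    [0, 0, 0],
  ],
  rotation=[
    [0, 0, 0],
    [0, 0, 0],
    [0, 0, 0],
  ],
)

```text
clock: 2.35
position: [0.5908, 0.1147, 0.1993]
tool_rot: [-3.141, -0.001, 2.237]
force: [0.5, -1.0, 0.3]
grip_width: 0.0854
```

```bash
python3 -c "
from h import *
import cv2
c=calibration('wrist');plan([.591,.115,.035])
im=grab_frame('wrist')
cv2.imwrite('pics/w1.png',im)
T=np.linalg.inv(c['T'])
for p in [(.591,.115,.056),(.591,.115,.086),(.5995,.2085,.11),(.501,.123,.11)]:
    q=T[:3,:3]@p+T[:3,3];q=c['camera_matrix']@q;print(p,(q[:2]/q[2]).round(1))
"
```

```text
2.35 [0.5908 0.1147 0.1993] [-3.1411e+00 -6.0000e-04  2.2368e+00] total [1.000e-04 5.000e-04 2.054e-01] rows 3 each [0.     0.0002 0.0685]
(0.591, 0.115, 0.056) [283.7 198. ]
(0.591, 0.115, 0.086) [283.9 206.4]
(0.5995, 0.2085, 0.11) [376.8 120.5]
(0.501, 0.123, 0.11) [190.4 129.9]
```

View pics/w1.png

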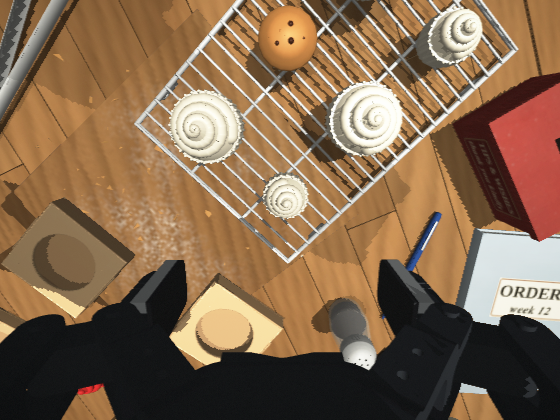

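The wrist view shows S2 at (286,197), predicted (284,198), with L1's peak at (378,118) and L2's at (194,130). That agrees to about 2 mm, so I'm descending and gripping.

Call:
move_arm(
  jaw=[0, 0, 0, 0, 0, 0, 0, 0],
  dp=[
    [0, 0, 0.045],
    [0, 0, 0.045],
    [0, 0, 0.045],
    [0, 0, 0.03],
    [0, 0, 0.02],
    [0, 0, 0.0134],
    [0, 0, 0.007],
    [0, 0, 0],
  ],
  rotation=[
    [0, 0, 0],
    [0, 0, 0],
    [0, 0, 0],
    [0, 0, 0],
    [0, 0, 0],
    [0, 0, 0],
    [0, 0, 0],
    [0, 0, 0],
  ],
)

```text
clock: 3.4
position: [0.5912, 0.1147, 0.0355]
tool_rot: [3.141, 0.0, 2.235]
force: [-1.0, -0.2, 0.7]
grip_width: 0.0858
```

Call:
move_arm(
  jaw=[60, 100, 140, 180, 220, 255, 255, 255, 255],
  dp=[
    [0, 0, 0],
    [0, 0, 0],
    [0, 0, 0],
    [0, 0, 0],
    [0, 0, 0],
    [0, 0, 0],
    [0, 0, 0],
    [0, 0, 0],
    [0, 0, 0],
  ],
  rotation=[
    [0, 0, 0],
    [0, 0, 0],
    [0, 0, 0],
    [0, 0, 0],
    [0, 0, 0],
    [0, 0, 0],
    [0, 0, 0],
    [0, 0, 0],
    [0, 0, 0],
  ],
  squeeze=20,
)

```text
clock: 4.53
position: [0.5914, 0.1146, 0.0358]
tool_rot: [3.141, 0.0, 2.234]
force: [-1.3, -0.8, 6.3]
grip_width: 0.0419
```

```bash
python3 -c "
from h import *
import cv2
plan([.591,.115,.20])
im=grab_frame('scene')
cv2.imwrite('pics/s1.png',cv2.resize(im[140:260,190:350],None,fx=4,fy=4))
"
```

```text
4.525 [0.5914 0.1146 0.0358] [3.1411e+00 2.0000e-04 2.2344e+00] total [ 6.000e-04  1.000e-04 -2.053e-01] rows 3 each [ 0.0002  0.     -0.0684]
```

View pics/s1.png

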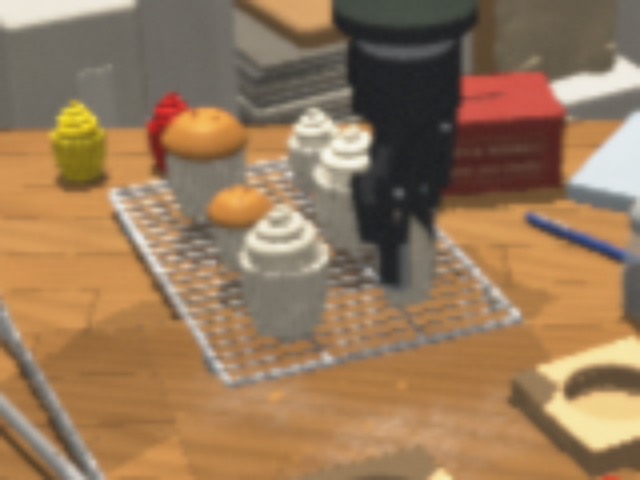

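The gripper has closed on S2 at 41.9 mm. The finger tip shows at crop (390,288), so I'll check the tip height by projection, then lift.

```bash
python3 -c "
from h import *
c=calibration('scene');T=np.linalg.inv(c['T'])
def pr(p):
    q=c['camera_matrix']@(T[:3,:3]@p+T[:3,3]);q=q[:2]/q[2];return ((q-[190,140])*4).round(0)
s=bot.observe();R=Ro.from_euler('xyz',s['tool_rot']).as_matrix();t=s['position']
for sg in(-1,1):
  for r in (.021,.03):
    for h in (0,-.008): print(sg,r,h,pr(t+R@[0,sg*r,h]))
print('foot',pr(np.array([.591,.115,.018])),pr(np.array([.591,.0985,.018])))
"
```

```text
-1 0.021 0 [393. 286.]
-1 0.021 -0.008 [393. 276.]
-1 0.03 0 [388. 292.]
-1 0.03 -0.008 [388. 282.]
1 0.021 0 [416. 259.]
1 0.021 -0.008 [416. 249.]
1 0.03 0 [421. 253.]
1 0.03 -0.008 [421. 243.]
foot [404. 294.] [416. 305.]
```

Call:
move_arm(
  jaw=[255, 255, 255, 255, 255, 255, 255],
  dp=[
    [0, 0, -0.01],
    [0, 0, -0.02],
    [0, 0, -0.04],
    [0, 0, -0.05],
    [0, 0, -0.05],
    [0, 0, -0.02],
    [0, 0, 0],
  ],
  rotation=[
    [0, 0, 0],
    [0, 0, 0],
    [0, 0, 0],
    [0, 0, 0],
    [0, 0, 0],
    [0, 0, 0],
    [0, 0, 0],
  ],
)

```text
clock: 5.45
position: [0.5915, 0.1147, 0.1886]
tool_rot: [3.14, 0.001, 2.234]
force: [-1.0, 1.7, -1.5]
grip_width: 0.0422
```

```bash
python3 -c "
from h import *
import cv2
plan([.6475,-.265,.19])
im=grab_frame('scene')
cv2.imwrite('pics/s2.png',cv2.resize(im[90:250,190:350],None,fx=4,fy=3.75))
"
```

```text
5.45 [0.5915 0.1147 0.1886] [3.1397e+00 6.0000e-04 2.2344e+00] total [-0.417  -0.2372 -0.002 ] rows 7 each [-0.0596 -0.0339 -0.0003]
```

View pics/s2.png

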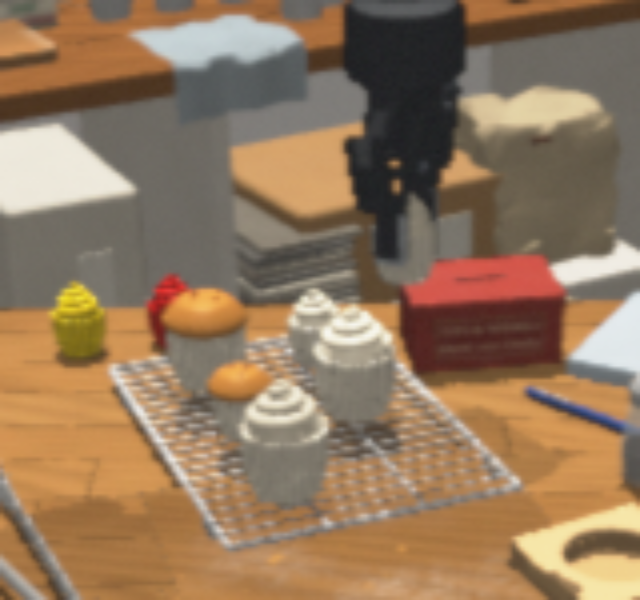

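Call:
move_arm(
  jaw=[255, 255, 255, 255, 255, 255, 255, 255, 255, 255],
  dp=[
    [-0.03, -0.017, 0],
    [-0.05, -0.0284, 0],
    [-0.06, -0.0341, 0],
    [-0.06, -0.0341, 0],
    [-0.06, -0.0341, 0],
    [-0.06, -0.0341, 0],
    [-0.05, -0.0284, 0],
    [-0.03, -0.017, 0],
    [-0.017, -0.01, 0],
    [0, 0, 0],
  ],
  rotation=[
    [0, 0, 0],
    [0, 0, 0],
    [0, 0, 0],
    [0, 0, 0],
    [0, 0, 0],
    [0, 0, 0],
    [0, 0, 0],
    [0, 0, 0],
    [0, 0, 0],
    [0, 0, 0],
  ],
)

```text
clock: 6.75
position: [0.6467, -0.2654, 0.1863]
tool_rot: [-3.141, -0.001, 2.234]
force: [0.1, 0.3, -0.2]
grip_width: 0.042
```

```bash
python3 -c "
from h import *
import cv2
plan([.648,-.265,.022])
cv2.imwrite('pics/s3.png',grab_frame('wrist'))
c=calibration('wrist');T=np.linalg.inv(c['T'])
for p in [(.648,-.265,.016),(.4438,-.25,.016)]:
    q=c['camera_matrix']@(T[:3,:3]@p+T[:3,3]);print(q[:2]/q[2])
"
```

```text
6.75 [ 0.6467 -0.2654  0.1863] [-3.1407e+00 -1.1000e-03  2.2335e+00] total [-0.0008  0.0018  0.2053] rows 3 each [-0.0003  0.0006  0.0684]
[283.50351729 193.12227013]
[112.39235791  41.09072454]
```

View pics/s3.png

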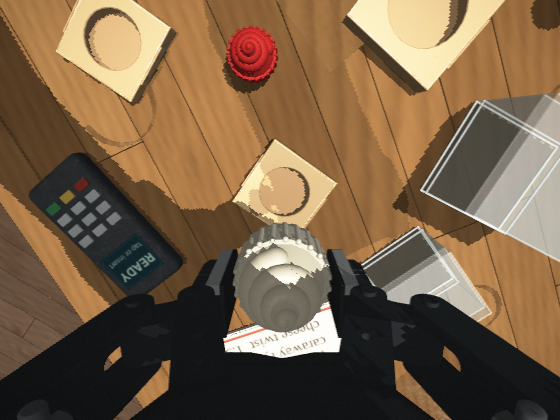

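The box hole shows at (284,191), predicted (283.5,193), and the cake hangs straight. I'm lowering it.

Call:
move_arm(
  jaw=[255, 255, 255, 255, 255, 255, 255, 255, 255],
  dp=[
    [-0.0008, 0.0018, 0.04],
    [0, 0, 0.05],
    [0, 0, 0.05],
    [0, 0, 0.03],
    [0, 0, 0.015],
    [0, 0, 0.01],
    [0, 0, 0.007],
    [0, 0, 0.003],
    [0, 0, 0],
  ],
  rotation=[
    [0, 0, 0],
    [0, 0, 0],
    [0, 0, 0],
    [0, 0, 0],
    [0, 0, 0],
    [0, 0, 0],
    [0, 0, 0],
    [0, 0, 0],
    [0, 0, 0],
  ],
)

```text
clock: 7.92
position: [0.6488, -0.2648, 0.0236]
tool_rot: [3.141, 0.0, 2.234]
force: [-0.1, 0.0, -0.0]
grip_width: 0.0421
```

Call:
move_arm(
  jaw=[255, 255, 255],
  dp=[
    [0, 0, 0.0015],
    [0, 0, 0.0015],
    [0, 0, 0],
  ],
  rotation=[
    [0, 0, 0],
    [0, 0, 0],
    [0, 0, 0],
  ],
)

```text
clock: 8.3
position: [0.6487, -0.2648, 0.0209]
tool_rot: [3.142, 0.0, 2.234]
force: [0.1, 0.1, 0.6]
grip_width: 0.042
```

Call:
move_arm(
  jaw=[255, 255],
  dp=[
    [0, 0, 0.001],
    [0, 0, 0],
  ],
  rotation=[
    [0, 0, 0],
    [0, 0, 0],
  ],
)

```text
clock: 8.55
position: [0.6487, -0.2648, 0.0208]
tool_rot: [3.141, 0.0, 2.234]
force: [-4.3, 1.2, 9.0]
grip_width: 0.042
```

Floor contact shows as 9 N. Releasing and rising.

Call:
move_arm(
  jaw=[150, 120, 90, 60, 30, 0, 0, 0],
  dp=[
    [0, 0, -0.0005],
    [0, 0, 0],
    [0, 0, 0],
    [0, 0, 0],
    [0, 0, 0],
    [0, 0, 0],
    [0, 0, 0],
    [0, 0, 0],
  ],
  rotation=[
    [0, 0, 0],
    [0, 0, 0],
    [0, 0, 0],
    [0, 0, 0],
    [0, 0, 0],
    [0, 0, 0],
    [0, 0, 0],
    [0, 0, 0],
  ],
)

```text
clock: 9.55
position: [0.6487, -0.2647, 0.0205]
tool_rot: [3.142, 0.0, 2.234]
force: [-0.1, -0.1, -0.7]
grip_width: 0.0854
```

Call:
move_arm(
  jaw=[0, 0, 0, 0, 0, 0, 0],
  dp=[
    [0, 0, -0.015],
    [0, 0, -0.03],
    [0, 0, -0.05],
    [0, 0, -0.05],
    [0, 0, -0.05],
    [0, 0, -0.02],
    [0, 0, 0],
  ],
  rotation=[
    [0, 0, 0],
    [0, 0, 0],
    [0, 0, 0],
    [0, 0, 0],
    [0, 0, 0],
    [0, 0, 0],
    [0, 0, 0],
  ],
)

```text
clock: 10.42
position: [0.6491, -0.2649, 0.1944]
tool_rot: [3.14, 0.002, 2.234]
force: [0.4, 0.2, -0.2]
grip_width: 0.0854
```

```bash
python3 -c "
from h import *
import cv2
plan([.501,.1235,.20])
cv2.imwrite('pics/s4.png',grab_frame('wrist'))
"
```

```text
10.425 [ 0.6491 -0.2649  0.1944] [3.1401e+00 2.0000e-03 2.2344e+00] total [ 0.4965  0.1532 -0.0078] rows 7 each [ 0.0709  0.0219 -0.0011]
```

View pics/s4.png

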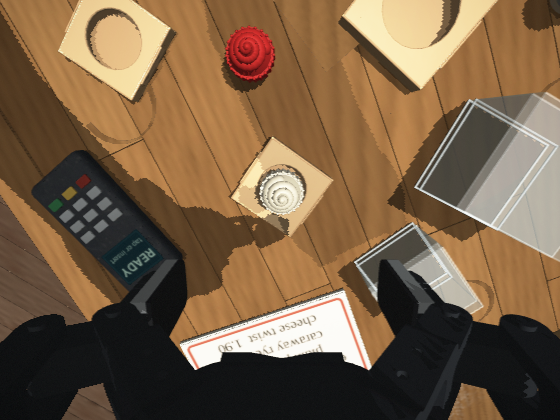

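The small cupcake stands upright in the box at (283,190). Next is the large one, L2.

Call:
move_arm(
  jaw=[0, 0, 0, 0, 0, 0, 0, 0, 0, 0],
  dp=[
    [0.0621, 0.0192, -0.001],
    [0.0621, 0.0192, -0.001],
    [0.0621, 0.0192, -0.001],
    [0.0621, 0.0192, -0.001],
    [0.0621, 0.0192, -0.001],
    [0.0621, 0.0192, -0.001],
    [0.0621, 0.0192, -0.001],
    [0.0621, 0.0192, -0.001],
    [0, 0, 0],
    [0, 0, 0],
  ],
  rotation=[
    [0, 0, 0],
    [0, 0, 0],
    [0, 0, 0],
    [0, 0, 0],
    [0, 0, 0],
    [0, 0, 0],
    [0, 0, 0],
    [0, 0, 0],
    [0, 0, 0],
    [0, 0, 0],
  ],
)

```text
clock: 11.72
position: [0.5003, 0.1236, 0.1982]
tool_rot: [-3.14, 0.0, 2.235]
force: [-0.3, -0.5, -0.2]
grip_width: 0.0857
```

```bash
python3 -c "
from h import *
plan([.501,.1235,.043])
"
```

```text
11.725 [0.5003 0.1236 0.1982] [-3.1401  0.      2.2347] total [-0.0006  0.0009  0.194 ] rows 3 each [-0.0002  0.0003  0.0647]
```

Call:
move_arm(
  jaw=[0, 0, 0, 0, 0, 0, 0, 0],
  dp=[
    [-0.0006, 0.0009, 0.045],
    [0, 0, 0.045],
    [0, 0, 0.04],
    [0, 0, 0.03],
    [0, 0, 0.016],
    [0, 0, 0.012],
    [0, 0, 0.006],
    [0, 0, 0],
  ],
  rotation=[
    [0, 0, 0],
    [0, 0, 0],
    [0, 0, 0],
    [0, 0, 0],
    [0, 0, 0],
    [0, 0, 0],
    [0, 0, 0],
    [0, 0, 0],
  ],
)

```text
clock: 12.72
position: [0.5017, 0.124, 0.0439]
tool_rot: [3.141, 0.0, 2.234]
force: [0.6, 0.6, 0.0]
grip_width: 0.0854
```

Call:
move_arm(
  jaw=[40, 60, 80, 100, 140, 180, 255, 255, 255],
  dp=[
    [0, 0, 0],
    [0, 0, 0],
    [0, 0, 0],
    [0, 0, 0],
    [0, 0, 0],
    [0, 0, 0],
    [0, 0, 0],
    [0, 0, 0],
    [0, 0, 0],
  ],
  rotation=[
    [0, 0, 0],
    [0, 0, 0],
    [0, 0, 0],
    [0, 0, 0],
    [0, 0, 0],
    [0, 0, 0],
    [0, 0, 0],
    [0, 0, 0],
    [0, 0, 0],
  ],
  squeeze=25,
)

```text
clock: 13.85
position: [0.5017, 0.1242, 0.0442]
tool_rot: [3.141, 0.0, 2.234]
force: [-1.1, 0.2, 8.4]
grip_width: 0.0594
```

Call:
move_arm(
  jaw=[255, 255, 255, 255, 255, 255, 255],
  dp=[
    [0, 0, -0.01],
    [0, 0, -0.02],
    [0, 0, -0.04],
    [0, 0, -0.05],
    [0, 0, -0.04],
    [0, 0, -0.02],
    [0, 0, 0],
  ],
  rotation=[
    [0, 0, 0],
    [0, 0, 0],
    [0, 0, 0],
    [0, 0, 0],
    [0, 0, 0],
    [0, 0, 0],
    [0, 0, 0],
  ],
)

```text
clock: 14.72
position: [0.5018, 0.1243, 0.1885]
tool_rot: [3.14, 0.0, 2.235]
force: [0.2, -0.8, -2.1]
grip_width: 0.0591
```

```bash
python3 -c "
from h import *
plan([.454,-.0968,.188])
"
```

```text
14.725 [0.5018 0.1243 0.1885] [3.1399e+00 4.0000e-04 2.2345e+00] total [-0.1809 -0.2174  0.0003] rows 4 each [-0.0452 -0.0543  0.0001]
```

Call:
move_arm(
  jaw=[255, 255, 255, 255, 255, 255, 255, 255],
  dp=[
    [-0.018, -0.0217, 0],
    [-0.036, -0.0435, 0],
    [-0.0363, -0.0435, 0],
    [-0.0363, -0.0435, 0],
    [-0.0363, -0.0435, 0],
    [-0.018, -0.0217, 0],
    [0, 0, 0],
    [0, 0, 0],
  ],
  rotation=[
    [0, 0, 0],
    [0, 0, 0],
    [0, 0, 0],
    [0, 0, 0],
    [0, 0, 0],
    [0, 0, 0],
    [0, 0, 0],
    [0, 0, 0],
  ],
)

```text
clock: 15.72
position: [0.4534, -0.0964, 0.1869]
tool_rot: [-3.141, -0.001, 2.235]
force: [-0.1, -0.8, -0.7]
grip_width: 0.059
```

```bash
python3 -c "
from h import *
plan([.454,-.0968,.031])
"
```

```text
15.725 [ 0.4534 -0.0964  0.1869] [-3.1407e+00 -9.0000e-04  2.2349e+00] total [-0.001   0.0004  0.1949] rows 3 each [-0.0003  0.0001  0.065 ]
```

Call:
move_arm(
  jaw=[255, 255, 255, 255, 255, 255, 255, 255, 255],
  dp=[
    [-0.001, 0.0004, 0.04],
    [0, 0, 0.05],
    [0, 0, 0.04],
    [0, 0, 0.03],
    [0, 0, 0.015],
    [0, 0, 0.01],
    [0, 0, 0.007],
    [0, 0, 0.002],
    [0, 0, 0],
  ],
  rotation=[
    [0, 0, 0],
    [0, 0, 0],
    [0, 0, 0],
    [0, 0, 0],
    [0, 0, 0],
    [0, 0, 0],
    [0, 0, 0],
    [0, 0, 0],
    [0, 0, 0],
  ],
)

```text
clock: 16.85
position: [0.4546, -0.0975, 0.0328]
tool_rot: [3.141, 0.0, 2.234]
force: [0.2, -0.5, -0.7]
grip_width: 0.0588
```

Call:
move_arm(
  jaw=[255, 255, 255],
  dp=[
    [0, 0, 0.002],
    [0, 0, 0.0022],
    [0, 0, 0],
  ],
  rotation=[
    [0, 0, 0],
    [0, 0, 0],
    [0, 0, 0],
  ],
)

```text
clock: 17.23
position: [0.4545, -0.0975, 0.0293]
tool_rot: [3.141, 0.0, 2.234]
force: [-0.4, 0.6, 3.1]
grip_width: 0.0587
```

Contact at the expected height. Releasing.

Call:
move_arm(
  jaw=[70, 50, 30, 15, 0, 0, 0],
  dp=[
    [0, 0, 0],
    [0, 0, 0],
    [0, 0, 0],
    [0, 0, 0],
    [0, 0, 0],
    [0, 0, 0],
    [0, 0, 0],
  ],
  rotation=[
    [0, 0, 0],
    [0, 0, 0],
    [0, 0, 0],
    [0, 0, 0],
    [0, 0, 0],
    [0, 0, 0],
    [0, 0, 0],
  ],
)

```text
clock: 18.1
position: [0.4544, -0.0974, 0.0291]
tool_rot: [-3.142, 0.0, 2.235]
force: [0.9, -0.5, 0.3]
grip_width: 0.0853
```

Call:
move_arm(
  jaw=[0, 0, 0, 0, 0, 0, 0],
  dp=[
    [0, 0, -0.015],
    [0, 0, -0.03],
    [0, 0, -0.05],
    [0, 0, -0.05],
    [0, 0, -0.04],
    [0, 0, -0.02],
    [0, 0, 0],
  ],
  rotation=[
    [0, 0, 0],
    [0, 0, 0],
    [0, 0, 0],
    [0, 0, 0],
    [0, 0, 0],
    [0, 0, 0],
    [0, 0, 0],
  ],
)

```text
clock: 18.98
position: [0.4549, -0.0974, 0.1947]
tool_rot: [3.139, 0.002, 2.234]
force: [-0.4, -0.0, -1.3]
grip_width: 0.0857
```

```bash
python3 -c "
from h import *
plan([.5995,.2085,.20])
"
```

```text
18.975 [ 0.4549 -0.0974  0.1947] [3.1394e+00 1.5000e-03 2.2345e+00] total [ 0.1899  0.378  -0.0061] rows 6 each [ 0.0316  0.063  -0.001 ]
```

Call:
move_arm(
  jaw=[0, 0, 0, 0, 0, 0, 0, 0, 0],
  dp=[
    [0.0271, 0.054, -0.001],
    [0.0271, 0.054, -0.001],
    [0.0271, 0.054, -0.001],
    [0.0271, 0.054, -0.001],
    [0.0271, 0.054, -0.001],
    [0.0271, 0.054, -0.001],
    [0.0271, 0.054, 0],
    [0, 0, 0],
    [0, 0, 0],
  ],
  rotation=[
    [0, 0, 0],
    [0, 0, 0],
    [0, 0, 0],
    [0, 0, 0],
    [0, 0, 0],
    [0, 0, 0],
    [0, 0, 0],
    [0, 0, 0],
    [0, 0, 0],
  ],
)

```text
clock: 20.1
position: [0.5987, 0.2077, 0.1972]
tool_rot: [-3.14, 0.0, 2.234]
force: [0.4, -0.6, 0.5]
grip_width: 0.0853
```

```bash
python3 -c "
from h import *
import cv2
plan([.5995,.2085,.043])
cv2.imwrite('pics/s5.png',grab_frame('wrist'))
c=calibration('wrist');T=np.linalg.inv(c['T'])
for p in [(.5995,.2085,.072),(.5995,.2085,.11),(.6147,.3015,.086),(.454,-.0968,.095)]:
    q=c['camera_matrix']@(T[:3,:3]@p+T[:3,3]);print(q[:2]/q[2])
"
```

```text
20.1 [0.5987 0.2077 0.1972] [-3.1400e+00  1.0000e-04  2.2342e+00] total [0.0002 0.0017 0.1928] rows 3 each [0.0001 0.0006 0.0643]
[285.1261599  202.15699458]
[285.57597311 214.59982606]
[375.82650155 125.63725426]
[-44.0626881 367.7409095]
```

View pics/s5.png

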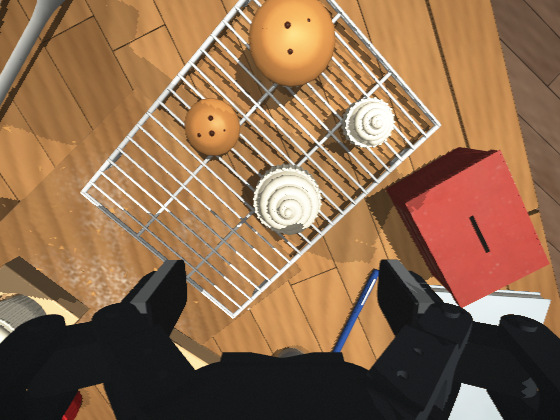

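L1's peak is at (288,211), predicted (286,215), within 3 mm. S1 and the muffins stand undisturbed. Descending.

Call:
move_arm(
  jaw=[0, 0, 0, 0, 0, 0, 0, 0],
  dp=[
    [-0.001, 0.0017, 0.045],
    [0, 0, 0.045],
    [0, 0, 0.04],
    [0, 0, 0.03],
    [0, 0, 0.016],
    [0, 0, 0.012],
    [0, 0, 0.006],
    [0, 0, 0],
  ],
  rotation=[
    [0, 0, 0],
    [0, 0, 0],
    [0, 0, 0],
    [0, 0, 0],
    [0, 0, 0],
    [0, 0, 0],
    [0, 0, 0],
    [0, 0, 0],
  ],
)

```text
clock: 21.15
position: [0.6008, 0.2086, 0.043]
tool_rot: [3.141, 0.0, 2.234]
force: [-0.4, 0.2, -0.2]
grip_width: 0.0851
```

Call:
move_arm(
  jaw=[40, 60, 80, 100, 140, 180, 255, 255, 255],
  dp=[
    [0, 0, 0],
    [0, 0, 0],
    [0, 0, 0],
    [0, 0, 0],
    [0, 0, 0],
    [0, 0, 0],
    [0, 0, 0],
    [0, 0, 0],
    [0, 0, 0],
  ],
  rotation=[
    [0, 0, 0],
    [0, 0, 0],
    [0, 0, 0],
    [0, 0, 0],
    [0, 0, 0],
    [0, 0, 0],
    [0, 0, 0],
    [0, 0, 0],
    [0, 0, 0],
  ],
  squeeze=25,
)

```text
clock: 22.28
position: [0.601, 0.2087, 0.0433]
tool_rot: [3.141, 0.0, 2.234]
force: [-1.8, -0.4, 7.8]
grip_width: 0.0589
```

Call:
move_arm(
  jaw=[255, 255, 255, 255, 255, 255, 255],
  dp=[
    [0, 0, -0.01],
    [0, 0, -0.02],
    [0, 0, -0.04],
    [0, 0, -0.05],
    [0, 0, -0.04],
    [0, 0, -0.02],
    [0, 0, 0],
  ],
  rotation=[
    [0, 0, 0],
    [0, 0, 0],
    [0, 0, 0],
    [0, 0, 0],
    [0, 0, 0],
    [0, 0, 0],
    [0, 0, 0],
  ],
)

```text
clock: 23.15
position: [0.601, 0.2087, 0.1876]
tool_rot: [3.14, 0.0, 2.234]
force: [-0.6, -0.3, -2.0]
grip_width: 0.0589
```

```bash
python3 -c "
from h import *
plan([.642,-.0626,.188])
"
```

```text
23.15 [0.601  0.2087 0.1876] [3.1400e+00 3.0000e-04 2.2345e+00] total [-0.2987 -0.1686 -0.0006] rows 5 each [-0.0597 -0.0337 -0.0001]
```

Call:
move_arm(
  jaw=[255, 255, 255, 255, 255, 255, 255, 255, 255],
  dp=[
    [-0.025, -0.0141, 0],
    [-0.0497, -0.0281, 0],
    [-0.0497, -0.0281, 0],
    [-0.0497, -0.0281, 0],
    [-0.0497, -0.0281, 0],
    [-0.0497, -0.0281, 0],
    [-0.025, -0.0141, 0],
    [0, 0, 0],
    [0, 0, 0],
  ],
  rotation=[
    [0, 0, 0],
    [0, 0, 0],
    [0, 0, 0],
    [0, 0, 0],
    [0, 0, 0],
    [0, 0, 0],
    [0, 0, 0],
    [0, 0, 0],
    [0, 0, 0],
  ],
)

```text
clock: 24.28
position: [0.6412, -0.0616, 0.1861]
tool_rot: [-3.141, -0.001, 2.235]
force: [0.3, 0.6, -0.8]
grip_width: 0.0587
```

```bash
python3 -c "
from h import *
plan([.642,-.0626,.031])
"
```

```text
24.275 [ 0.6412 -0.0616  0.1861] [-3.1412e+00 -1.1000e-03  2.2353e+00] total [-1.800e-03  1.000e-04  1.938e-01] rows 3 each [-0.0006  0.      0.0646]
```

Call:
move_arm(
  jaw=[255, 255, 255, 255, 255, 255, 255, 255, 255],
  dp=[
    [-0.001, 0, 0.04],
    [0, 0, 0.05],
    [0, 0, 0.04],
    [0, 0, 0.03],
    [0, 0, 0.015],
    [0, 0, 0.01],
    [0, 0, 0.007],
    [0, 0, 0.002],
    [0, 0, 0],
  ],
  rotation=[
    [0, 0, 0],
    [0, 0, 0],
    [0, 0, 0],
    [0, 0, 0],
    [0, 0, 0],
    [0, 0, 0],
    [0, 0, 0],
    [0, 0, 0],
    [0, 0, 0],
  ],
)

```text
clock: 25.4
position: [0.6422, -0.0633, 0.0319]
tool_rot: [3.141, 0.0, 2.234]
force: [-0.5, 0.1, -1.3]
grip_width: 0.059
```

Call:
move_arm(
  jaw=[255, 255, 255],
  dp=[
    [0, 0, 0.002],
    [0, 0, 0.0023],
    [0, 0, 0],
  ],
  rotation=[
    [0, 0, 0],
    [0, 0, 0],
    [0, 0, 0],
  ],
)

```text
clock: 25.78
position: [0.6421, -0.0633, 0.0284]
tool_rot: [3.141, 0.0, 2.234]
force: [-1.4, 0.9, 4.9]
grip_width: 0.0589
```

Contact. Release, rise and go to S1.

Call:
move_arm(
  jaw=[70, 50, 30, 15, 0, 0, 0],
  dp=[
    [0, 0, 0],
    [0, 0, 0],
    [0, 0, 0],
    [0, 0, 0],
    [0, 0, 0],
    [0, 0, 0],
    [0, 0, 0],
  ],
  rotation=[
    [0, 0, 0],
    [0, 0, 0],
    [0, 0, 0],
    [0, 0, 0],
    [0, 0, 0],
    [0, 0, 0],
    [0, 0, 0],
  ],
)

```text
clock: 26.65
position: [0.642, -0.0633, 0.0281]
tool_rot: [-3.142, 0.0, 2.234]
force: [0.3, 0.7, -0.5]
grip_width: 0.0855
```

Call:
move_arm(
  jaw=[0, 0, 0, 0, 0, 0, 0],
  dp=[
    [0, 0, -0.015],
    [0, 0, -0.03],
    [0, 0, -0.05],
    [0, 0, -0.05],
    [0, 0, -0.04],
    [0, 0, -0.02],
    [0, 0, 0],
  ],
  rotation=[
    [0, 0, 0],
    [0, 0, 0],
    [0, 0, 0],
    [0, 0, 0],
    [0, 0, 0],
    [0, 0, 0],
    [0, 0, 0],
  ],
)

```text
clock: 27.52
position: [0.6423, -0.0633, 0.193]
tool_rot: [3.14, 0.001, 2.234]
force: [0.8, -0.6, -1.0]
grip_width: 0.0855
```

```bash
python3 -c "
from h import *
plan([.6147,.3015,.20])
"
```

```text
27.525 [ 0.6423 -0.0633  0.193 ] [3.1403e+00 9.0000e-04 2.2344e+00] total [ 0.3804  0.2537 -0.0087] rows 7 each [ 0.0543  0.0362 -0.0012]
```

Call:
move_arm(
  jaw=[30, 60, 60, 60, 60, 60, 60, 60, 60, 60],
  dp=[
    [0.0476, 0.0317, -0.001],
    [0.0476, 0.0317, -0.001],
    [0.0476, 0.0317, -0.001],
    [0.0476, 0.0317, -0.001],
    [0.0476, 0.0317, -0.001],
    [0.0476, 0.0317, -0.001],
    [0.0476, 0.0317, -0.001],
    [0.0476, 0.0317, -0.001],
    [0, 0, 0],
    [0, 0, 0],
  ],
  rotation=[
    [0, 0, 0],
    [0, 0, 0],
    [0, 0, 0],
    [0, 0, 0],
    [0, 0, 0],
    [0, 0, 0],
    [0, 0, 0],
    [0, 0, 0],
    [0, 0, 0],
    [0, 0, 0],
  ],
)

```text
clock: 28.78
position: [0.6138, 0.3008, 0.1973]
tool_rot: [-3.14, 0.0, 2.234]
force: [0.8, -0.2, -0.3]
grip_width: 0.0657
```

```bash
python3 -c "
from h import *
import cv2
plan([.6147,.3015,.035])
cv2.imwrite('pics/s6.png',grab_frame('wrist'))
c=calibration('wrist');T=np.linalg.inv(c['T'])
for p in [(.6147,.3015,.056),(.6147,.3015,.086)]:
    q=c['camera_matrix']@(T[:3,:3]@p+T[:3,3]);print(q[:2]/q[2])
"
```

```text
28.775 [0.6138 0.3008 0.1973] [-3.1396e+00  3.0000e-04  2.2342e+00] total [1.000e-04 1.800e-03 2.028e-01] rows 3 each [0.     0.0006 0.0676]
[284.84701213 197.68434743]
[285.12695898 206.15911626]
```

View pics/s6.png

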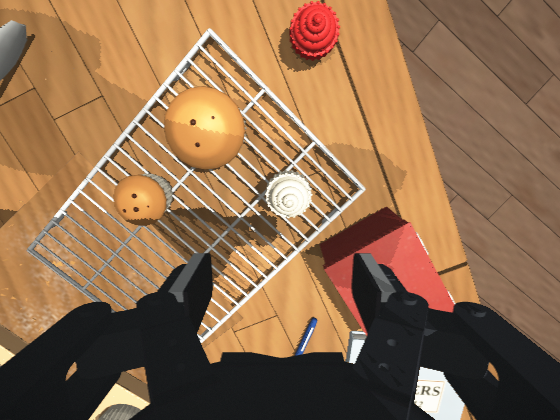

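S1's centre is at (289,195), predicted (285,198), so I'm shifting about 3 mm. The red box clears the fingers by more than 15 mm.

Call:
move_arm(
  jaw=[60, 60, 60, 60, 60, 60, 60, 60],
  dp=[
    [0.001, 0.0045, 0.045],
    [0, 0, 0.045],
    [0, 0, 0.045],
    [0, 0, 0.03],
    [0, 0, 0.02],
    [0, 0, 0.012],
    [0, 0, 0.006],
    [0, 0, 0],
  ],
  rotation=[
    [0, 0, 0],
    [0, 0, 0],
    [0, 0, 0],
    [0, 0, 0],
    [0, 0, 0],
    [0, 0, 0],
    [0, 0, 0],
    [0, 0, 0],
  ],
)

```text
clock: 29.82
position: [0.6167, 0.3045, 0.0364]
tool_rot: [3.141, 0.0, 2.234]
force: [0.0, 0.1, 0.3]
grip_width: 0.0656
```

Call:
move_arm(
  jaw=[80, 100, 120, 140, 180, 220, 255, 255, 255],
  dp=[
    [0, 0, 0],
    [0, 0, 0],
    [0, 0, 0],
    [0, 0, 0],
    [0, 0, 0],
    [0, 0, 0],
    [0, 0, 0],
    [0, 0, 0],
    [0, 0, 0],
  ],
  rotation=[
    [0, 0, 0],
    [0, 0, 0],
    [0, 0, 0],
    [0, 0, 0],
    [0, 0, 0],
    [0, 0, 0],
    [0, 0, 0],
    [0, 0, 0],
    [0, 0, 0],
  ],
  squeeze=20,
)

```text
clock: 30.95
position: [0.6166, 0.3046, 0.0365]
tool_rot: [3.141, 0.0, 2.234]
force: [-1.8, -1.4, 4.8]
grip_width: 0.0421
```

Call:
move_arm(
  jaw=[255, 255, 255, 255, 255, 255, 255],
  dp=[
    [0, 0, -0.01],
    [0, 0, -0.02],
    [0, 0, -0.04],
    [0, 0, -0.05],
    [0, 0, -0.05],
    [0, 0, -0.02],
    [0, 0, 0],
  ],
  rotation=[
    [0, 0, 0],
    [0, 0, 0],
    [0, 0, 0],
    [0, 0, 0],
    [0, 0, 0],
    [0, 0, 0],
    [0, 0, 0],
  ],
)

```text
clock: 31.82
position: [0.6168, 0.3047, 0.1894]
tool_rot: [3.14, 0.0, 2.234]
force: [-0.2, -0.3, -0.2]
grip_width: 0.0419
```

```bash
python3 -c "
from h import *
plan([.444,-.2495,.188])
"
```

```text
31.825 [0.6168 0.3047 0.1894] [3.1397e+00 2.0000e-04 2.2345e+00] total [-0.4126 -0.5969  0.0007] rows 10 each [-0.0413 -0.0597  0.0001]
```

Call:
move_arm(
  jaw=[255, 255, 255, 255, 255, 255],
  dp=[
    [-0.0172, -0.0249, 0],
    [-0.0344, -0.0497, 0],
    [-0.0344, -0.0497, 0],
    [-0.0344, -0.0497, 0],
    [-0.0344, -0.0497, 0],
    [-0.0344, -0.0497, 0],
  ],
  rotation=[
    [0, 0, 0],
    [0, 0, 0],
    [0, 0, 0],
    [0, 0, 0],
    [0, 0, 0],
    [0, 0, 0],
  ],
)

```text
clock: 32.58
position: [0.5361, 0.049, 0.1869]
tool_rot: [-3.14, -0.001, 2.235]
force: [-0.0, -0.2, -0.6]
grip_width: 0.0419
```

Call:
move_arm(
  jaw=[255, 255, 255, 255, 255, 255, 255, 255, 255],
  dp=[
    [-0.0344, -0.0497, 0],
    [-0.0344, -0.0497, 0],
    [-0.0344, -0.0497, 0],
    [-0.0344, -0.0497, 0],
    [-0.0344, -0.0497, 0],
    [-0.0344, -0.0497, 0],
    [-0.0172, -0.0249, 0],
    [0, 0, 0],
    [0, 0, 0],
  ],
  rotation=[
    [0, 0, 0],
    [0, 0, 0],
    [0, 0, 0],
    [0, 0, 0],
    [0, 0, 0],
    [0, 0, 0],
    [0, 0, 0],
    [0, 0, 0],
    [0, 0, 0],
  ],
)

```text
clock: 33.7
position: [0.4439, -0.2488, 0.1874]
tool_rot: [-3.141, -0.001, 2.235]
force: [-0.2, 0.7, -0.6]
grip_width: 0.0416
```

```bash
python3 -c "
from h import *
plan([.444,-.2498,.024])
"
```

```text
33.7 [ 0.4439 -0.2488  0.1874] [-3.1411e+00 -1.3000e-03  2.2349e+00] total [-0.0014 -0.0006  0.2042] rows 3 each [-0.0005 -0.0002  0.0681]
```

Call:
move_arm(
  jaw=[255, 255, 255, 255, 255, 255, 255, 255, 255],
  dp=[
    [-0.0006, -0.0006, 0.04],
    [0, 0, 0.05],
    [0, 0, 0.05],
    [0, 0, 0.03],
    [0, 0, 0.015],
    [0, 0, 0.01],
    [0, 0, 0.007],
    [0, 0, 0.002],
    [0, 0, 0],
  ],
  rotation=[
    [0, 0, 0],
    [0, 0, 0],
    [0, 0, 0],
    [0, 0, 0],
    [0, 0, 0],
    [0, 0, 0],
    [0, 0, 0],
    [0, 0, 0],
    [0, 0, 0],
  ],
)

```text
clock: 34.83
position: [0.444, -0.2504, 0.0252]
tool_rot: [3.141, 0.0, 2.234]
force: [-0.1, 0.2, -0.2]
grip_width: 0.0417
```

Call:
move_arm(
  jaw=[255, 255, 255],
  dp=[
    [0, 0, 0.002],
    [0, 0, 0.0025],
    [0, 0, 0],
  ],
  rotation=[
    [0, 0, 0],
    [0, 0, 0],
    [0, 0, 0],
  ],
)

```text
clock: 35.2
position: [0.444, -0.2503, 0.0214]
tool_rot: [3.141, 0.0, 2.234]
force: [0.5, -0.3, 3.3]
grip_width: 0.0419
```

Call:
move_arm(
  jaw=[140, 110, 80, 50, 25, 0, 0],
  dp=[
    [0, 0, 0],
    [0, 0, 0],
    [0, 0, 0],
    [0, 0, 0],
    [0, 0, 0],
    [0, 0, 0],
    [0, 0, 0],
  ],
  rotation=[
    [0, 0, 0],
    [0, 0, 0],
    [0, 0, 0],
    [0, 0, 0],
    [0, 0, 0],
    [0, 0, 0],
    [0, 0, 0],
  ],
)

```text
clock: 36.08
position: [0.4439, -0.2503, 0.0213]
tool_rot: [-3.142, 0.0, 2.234]
force: [0.7, 0.4, -0.1]
grip_width: 0.0856
```

Call:
move_arm(
  jaw=[0, 0, 0, 0, 0, 0, 0],
  dp=[
    [0, 0, -0.015],
    [0, 0, -0.03],
    [0, 0, -0.05],
    [0, 0, -0.05],
    [0, 0, -0.05],
    [0, 0, -0.02],
    [0, 0, 0],
  ],
  rotation=[
    [0, 0, 0],
    [0, 0, 0],
    [0, 0, 0],
    [0, 0, 0],
    [0, 0, 0],
    [0, 0, 0],
    [0, 0, 0],
  ],
)

```text
clock: 36.95
position: [0.4443, -0.2503, 0.1943]
tool_rot: [3.14, 0.002, 2.235]
force: [0.5, 1.2, -0.1]
grip_width: 0.0855
```

```bash
python3 -c "
from h import *
import cv2
im=grab_frame('scene')
cv2.imwrite('pics/s7.png',cv2.resize(im[150:350,200:460],None,fx=3,fy=3))
cv2.imwrite('pics/s8.png',grab_frame('top'))
"
```

```text
(no output)
```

View pics/s7.png

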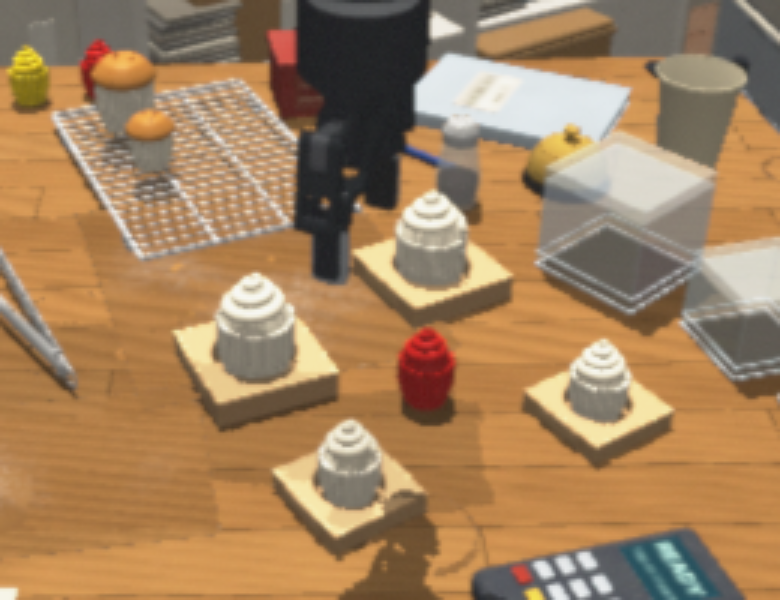

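View pics/s8.png

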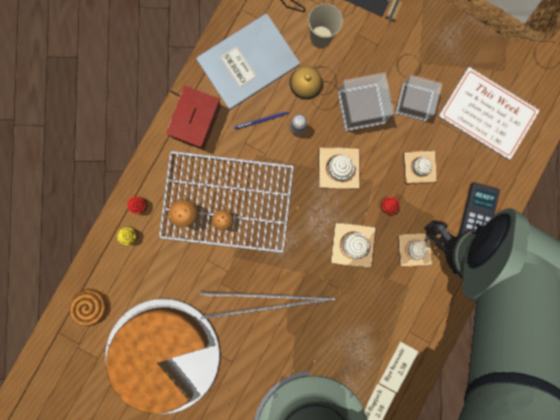

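All four cupcakes stand upright in their boxes, and the muffins at (183,213) and (222,219) haven't moved. The look-alikes are untouched and the gripper is clear, so I'm handing in.

```bash
python3 -c "
from workcell import workorder
print(workorder.job_done())"
```

```text
the job is handed in; nothing more can be done
None
```

All four iced cupcakes are boxed, the two large ones in the large boxes and the two small ones in the small boxes. I handed the job in at about 37 s; no verdict is reported.

- **Placing:** Each cupcake was lowered until it touched the box floor at the expected height, with contact forces of 3–9 N, and then released. The grip was 20–25 N.
- **Last pictures:** The final top and scene pictures show all four upright and seated. Both muffins are still where they were on the rack, the red and yellow look-alikes are untouched, and the gripper is clear of everything.
- **Disagreement:** The last small cupcake showed about 3–4 mm off its predicted place, and I corrected for that before gripping it. The other positions I checked by wrist camera agreed to within about 3 mm. No check failed.

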